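# Clamp the finger blank with the ratchet knob

### The job

Gently push the L-shaped aluminium blank along its channel until it is fully home against the fixture's end stop. Then turn the black hexagonal ratchet knob on top of the bridge clockwise (seen from above) until the screw pad grips the blank and the knob slips and clicks; stop there, after one to three clicks, leave it clamped and let go. Leave the other things on the bench alone.

Things in the scene. Friction and masses are not known exactly. Their poses are not given: they have to be found in the camera images.
- fixture: Dark steel holding fixture fixed to the bench. Base plate 200 x 110 x 12 mm; origin at the centre of its underside, +x along the channel towards the end stop, z up. Two rails, 12 mm tall on the plate, 33 mm apart inside and 53 mm outside, x = -50 to 80 mm, form the channel. A bridge spans it at x = 28 to 62 mm: 104 mm wide, beam z = 78 to 96 mm; clamp screw axis at x = 45, y = 0 mm.
- stop (a point): Foot of the end stop's face: fixture x = 80, y = 0, z = 12 mm (axes as the fixture). The stop rises 26 mm above the plate.
- blank: Loose L-shaped aluminium gripper-finger blank, 0.12 to 0.24 kg, in the channel 20 to 50 mm short of the stop. Foot 110 (x) x 30 x 16 mm; at its -x end a tab 10 mm thick stands 48 mm above the underside. Origin: centre of the foot's underside, x towards the stop. It slides with 1 to 4 N; at the stop the force rises at once. Push with less than 20 N.
- tab (a point): On the blank, centre of the outer (-x) face of the tab, 30 mm above the underside: the place to push.
- nose (a point): On the blank, the foot of its front end face (+x end, underside); it meets stop when home.
- pad: Round screw pad, 22 mm across, under the bridge on the screw axis; origin at the centre of its lower face. It comes down 16 mm for each full clockwise turn of the screw, starts 2 to 5 mm above the blank's foot (foot top: fixture z = 28 mm), and grips it with about 43 N. The screw is self-locking. Before it drives the screw the knob turns through free play of 0.1 to 1.6 rad, unknown each time.
- knob_grip (a point): On the screw axis at mid-height of the knob, 137 mm above the bench. Black hexagon, 34 mm across flats, z = 120 to 154 mm above the bench, over a round flange (40 mm, z = 116 to 120) and the graduated sleeve (54 mm, z = 102 to 115). Its height stays the same as it turns. Axes turn with the knob: +-x point at the middles of two opposite flats, others every 60 degrees; white marks towards -x.
- knob (a joint): Ratchet slip: turn of the knob relative to the aluminium sleeve under it, rad, 0 at the start, grows clockwise. The sleeve's broad tick lines up with the knob's white marks at 0; ticks every 20 degrees = one click (0.35 rad, no jolt). 0 while the knob drives the screw (0.04 N m in free play, then 0.14, felt only while turning), grows once the torque reaches 0.25 N m. Over-run: above 1.4 rad.
- target: Bystander: yellow and black plastic calibration cube, 45 mm; origin at the centre of its underside.
- square: Bystander: try square lying flat, wooden stock 80 x 18 x 16 mm along x (origin at the centre of its underside) and steel blade 130 mm along +y.
- bottle: Bystander: white plastic bottle, 44 mm across, 130 mm tall; origin at the centre of its underside.
Mind the look-alikes: they are no part of the job. What is shaped like the blank but turquoise is not meant. Several things have the shape of the fixture; the one meant has the colours described above.

How it is judged (in metres and radians):
On the way, in this order (a step that is already met when the one before it is completed fails the run):
1. the blank is home against the stop (within 1.5 mm), with the screw still open (x of nose in the frame of stop above -0.0015 m and contact force between pad and blank below 1 N), for 0.2 s.
2. the knob has slipped one click with the pad gripping the blank (value of joint knob above 0.3 rad and contact force between pad and blank above 20 N).
At the end, for the whole second after the job is handed in: the blank lies still against the stop (within 1.5 mm), clamped by the pad with more than 20 N, the ratchet has slipped between 0.3 and 1.4 rad (one to three clicks, with a margin), and the robot has let go (all of step 2 and x of nose in the frame of stop above -0.0015 m and value of joint knob below 1.4 rad and linear speed of blank below 0.01 m/s); the robot touches nothing.
It fails at once if the blank is pushed or squeezed with more than 20 N (contact force between the fingers and blank above 20 N).
It fails at once if the ratchet is over-run: more than four clicks (1.4 rad) (value of joint knob above 1.4 rad).
It fails at once if a bystander is disturbed (moved more than 20 mm) (distance of any of target, square, bottle from where it was at the start of the episode above 0.02 m).
It also fails if it takes over 72 s, if anything falls off the work surface, if the arm or the gripper's body presses on something with over 40 N, if the wrist force passes 120 N, or if a joint passes its speed limit or range.

### The arm

A 7-joint arm with a two-finger parallel gripper is mounted at the origin on the work surface. World frame = base frame: x ahead of the robot, y to its left, z up, the work surface at z = 0. Lengths are in mm, angles in rad, forces in N, time in s.
With the tool pointing down it reaches from about 400 to 900 mm from the base axis. Payload 5.6 kg.
Tool frame: the origin (TCP) lies at the very end of the fingers, on their centre line; the grasp point (between the pads) lies env.grip_depth behind it (env.grip_depth is the distance from the TCP to the grasp point, in mm); z points along the fingers, y is the direction in which the jaws open and shut (so a half turn about z gives the same grasp; the last joint's range is limited). The gripper opens to 92 mm and grips with 3 to 60 N. Pads are 20 mm wide; open, the fingers measure 128 mm over their backs; the gripper's body (75 mm by 189 mm) begins 69 mm behind the grasp point.
Start: joints at [-1.351, 0.468, -0.012, 1.603, 0.006, 1.071, -0.056], TCP at [168.902, 627.679, 214.592] pointing down, gripper open.
Joint ranges: [-2.53, 2.53], [-0.31, 2.02], [-1.57, 1.55], [0.28, 2.44], [-1.29, 4.43], [0.15, 1.84], [-2.92, 2.92]. Speed limits (rad/s): [2.57, 2.57, 3.14, 3.14, 3.14, 3.14, 3.14].

### API

Orientations are given as a unit quaternion [w, x, y, z].
In Python, from cell import monitor, optics, ticket, env gives the robot as it stands. The module is installed in compiled form; this text tells all that it offers.
- The arm moves only by the shell command python3 -m inch 'ROWS' [FORCE]. ROWS is JSON, a list of rows, each a list of 7 numbers: the shift along the world's x, y, z in cm, then the turn, a rotation vector about the world's x, y, z in rad, then the closure, from 0 (fully open) to 1 (shut). In form: [[x, y, z, wx, wy, wz, hand], ...]. A call has exactly 8 rows; each row is the pose to reach, as a shift and turn from the pose commanded when the call began; what a row does not reach only later rows make up. A row lasts 1/10 s, in which the tool goes at most 50 mm and 8.59 degrees, less where a joint would pass 70% of its speed; a pose out of reach is approached as far as the arm can. A call with a gripper value outside its range is refused whole. The fingers move at their own pace and stop on an object; FORCE is the grip in N (left out, the last holds). Time passes only in rows, so rows that repeat a pose let the fingers close, or fill a call up. It gives the time, the measured TCP pose, the force and the opening at its end, in the units of the state.
- monitor.sense(): the state, without advancing time (a new reading comes with each control period).
- optics.camera(name): name is "scene" or "top"; returns a dict with "pixels" (384x512x3 uint8, blue, green, red), "fx", "fy", "cx", "cy" (pixels), "rvec" (rotation vector, rad) and "tvec" (3), from world to camera coordinates, as OpenCV has them. Camera axes: x right, y down, z forward; pixel columns grow to the right and rows downward; lengths in mm; the calibration is good to about 2 mm. A picture is of the moment at which its call begins. There is no depth.
- ticket.sign_off(): hands the job in, once; it reports no verdict.
The state is a dict: "clock": time; "qpos": joint angles; "qvel": joint speeds; "tau": joint torques, N m; "ee_pos": TCP position; "ee_rot": TCP orientation; "force": force on the tool from outside, world axes, zero at the start; "torque": the same for the moment, N m; "finger_gap": finger opening in mm.
Only numpy, scipy, OpenCV 4.12 (cv2) and the standard library are available. Lean on these libraries where they do the work, as an engineer would, in place of code of your own. Each camera call takes 0.05 s, during which the arm holds its last target.

## Working session

There is one attempt and no reset: what is moved stays moved. The work goes in short steps, Python scripts to look and compute and a shell command to move; the robot and the scene stay as the last step left them, time stands still between calls to the robot, and variables do not carry over. Pictures are saved under pics/ and viewed, and the job is handed in when it is done.

```bash
mkdir -p pics; python3 - <<'E'
from cell import monitor, optics, ticket, env
import cv2
print(monitor.sense(), env.grip_depth)
for n in("scene","top"):
    c=optics.camera(n); cv2.imwrite(f"pics/{n}0.png",c["pixels"]); print(n,c["fx"],c["fy"],c["cx"],c["cy"],c["rvec"],c["tvec"])
E
```

```text
{'clock': 0.0, 'qpos': array([-1.35100088,  0.4683719 , -0.01160059,  1.60364145,  0.00596025,
        1.07139857, -0.05632484]), 'qvel': array([-0.00052803,  0.00156571, -0.00256783, -0.00157815, -0.00061805,
       -0.00148868, -0.00030576]), 'tau': array([ 2.07863859e-04, -5.20563447e+01, -1.28394098e-02, -2.43758672e+01,
       -5.67541597e-02,  1.70576863e-02,  1.58404696e-04]), 'ee_pos': array([168.76157275, 627.09193937, 213.63638668]), 'ee_rot': array([-7.17572584e-05,  1.31074307e-01,  9.91372145e-01, -8.89447797e-04]), 'force': array([ 0.10257033, -0.73496746,  0.10904942]), 'torque': array([ 0.01613764, -0.00782038,  0.02160281]), 'finger_gap': 92.17335545135207} 18.700000000000003
scene 357.5802586364435 357.5802586364435 254.63604642679462 190.80231356218508 [ 1.81556324  1.32124844 -0.69991148] [-214.95098758 -181.30587355 1502.95702342]
top 364.9005030854327 364.9005030854327 254.60317062962133 193.24764195970735 [ 1.9523847  -2.25084788  0.25515372] [ 99.80493459 568.45541183 815.27686724]
```

View pics/scene0.png

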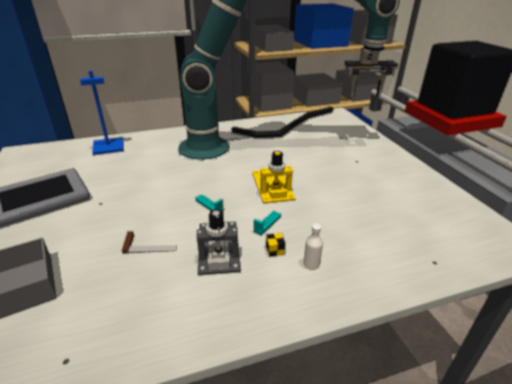

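View pics/top0.png

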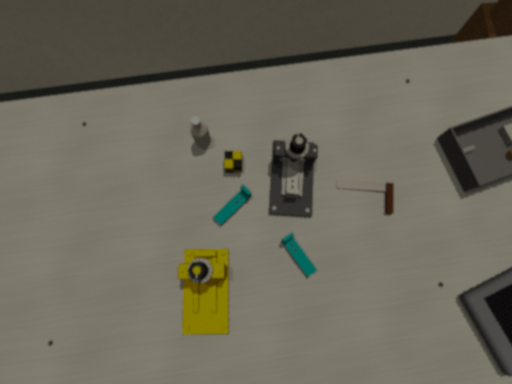

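```bash
cat > h.py <<'E'
import cv2, numpy as np
def cam(c):
    K=np.array([[c["fx"],0,c["cx"]],[0,c["fy"],c["cy"]],[0,0,1.]])
    return K,np.array(c["rvec"],float),np.array(c["tvec"],float)
def ray(c,uv,z):
    K,r,t=cam(c);R=cv2.Rodrigues(r)[0]
    o=-R.T@t; d=R.T@np.linalg.inv(K)@np.array([uv[0],uv[1],1.])
    return o+d*(z-o[2])/d[2]
def proj(c,P):
    K,r,t=cam(c); return cv2.projectPoints(np.array(P,float).reshape(-1,3),r,t,K,None)[0].reshape(-1,2)
E
python3 - <<'E'
from cell import optics
import cv2,numpy as np
from h import *
c=optics.camera("top");im=c["pixels"]
cr=im[120:230,245:345]; cv2.imwrite("pics/topcrop.png",cv2.resize(cr,None,fx=5.4,fy=5.4,interpolation=cv2.INTER_CUBIC))
s=optics.camera("scene")["pixels"][190:285,170:300]
cv2.imwrite("pics/scenecrop.png",cv2.resize(s,None,fx=6,fy=6,interpolation=cv2.INTER_CUBIC))
for uv in [(293,178),(205,290),(298,140),(389,198),(233,161),(200,140)]: print(uv,ray(c,uv,12).round(0))
E
```

```text
(293, 178) [615. -87.  12.]
(205, 290) [369. 169.  12.]
(298, 140) [ 716. -117.   12.]
(389, 198) [ 528. -321.   12.]
(233, 161) [683.  61.  12.]
(200, 140) [753. 140.  12.]
```

View pics/topcrop.png

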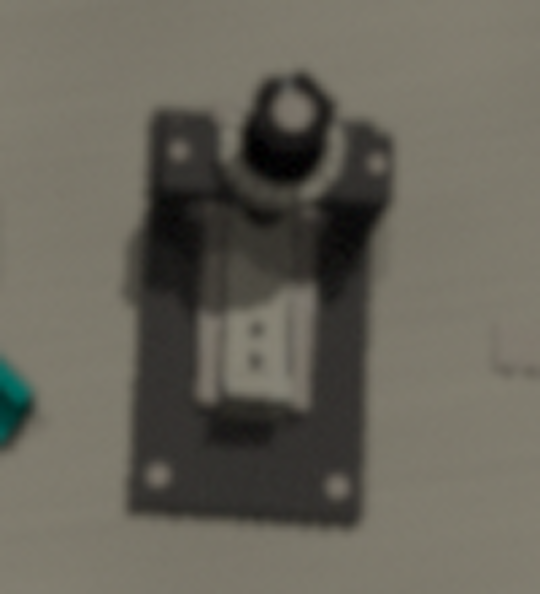

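View pics/scenecrop.png

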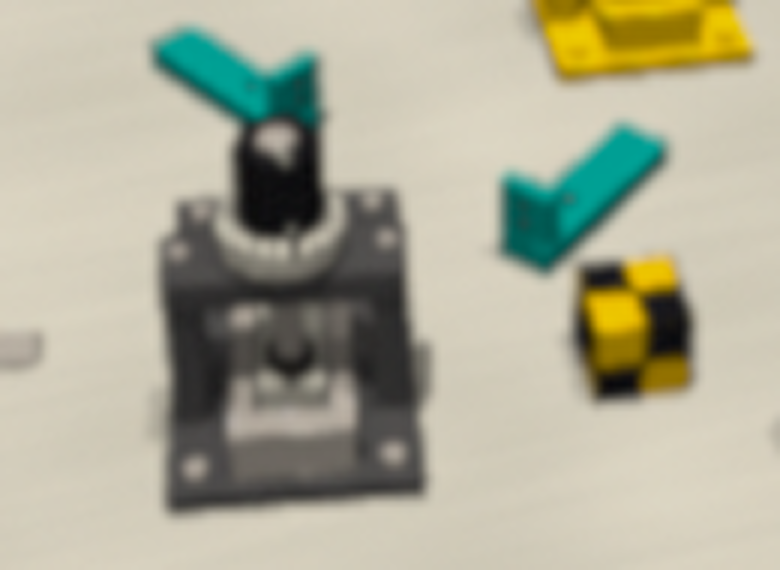

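```bash
python3 - <<'E'
from cell import optics
import cv2,numpy as np
from h import *
for n in("top","scene"):
    c=optics.camera(n);R=cv2.Rodrigues(np.array(c["rvec"]))[0];print(n,(-R.T@c["tvec"]).round(0))
c=optics.camera("top");g=cv2.cvtColor(c["pixels"],cv2.COLOR_BGR2GRAY).astype(float)
g=cv2.GaussianBlur(g,(3,3),0)
def cross(line,pos,th=75):
    out=[]
    for i in range(len(line)-1):
        a,b=line[i],line[i+1]
        if (a-th)*(b-th)<0: out.append((pos+i+(th-a)/(b-a),'d' if b<a else 'u'))
    return out
for r in range(170,216,4): print(r,[(round(p,2),d) for p,d in cross(g[r,258:330],258)])
for col in range(268,316,4): print(col,[(round(p,2),d) for p,d in cross(g[125:225,col],125)])
s=optics.camera("scene");cv2.imwrite("pics/s1.png",cv2.resize(s["pixels"][190:280,185:255],None,fx=6.5,fy=6.5,interpolation=cv2.INTER_CUBIC))
E
```

```text
top [380.  44. 923.]
scene [1350. -222.  682.]
170 [(np.float64(269.07), 'd'), (np.float64(313.04), 'u')]
174 [(np.float64(268.96), 'd'), (np.float64(290.86), 'u'), (np.float64(302.99), 'd'), (np.float64(312.59), 'u')]
178 [(np.float64(270.39), 'd'), (np.float64(281.53), 'u'), (np.float64(303.18), 'd'), (np.float64(312.27), 'u')]
182 [(np.float64(270.4), 'd'), (np.float64(280.96), 'u'), (np.float64(302.92), 'd'), (np.float64(312.24), 'u')]
186 [(np.float64(270.19), 'd'), (np.float64(281.02), 'u'), (np.float64(302.57), 'd'), (np.float64(311.84), 'u')]
190 [(np.float64(269.82), 'd'), (np.float64(280.74), 'u'), (np.float64(302.3), 'd'), (np.float64(311.82), 'u')]
194 [(np.float64(269.6), 'd'), (np.float64(282.72), 'u'), (np.float64(283.31), 'd'), (np.float64(294.93), 'u'), (np.float64(302.06), 'd'), (np.float64(311.67), 'u')]
198 [(np.float64(269.42), 'd'), (np.float64(311.7), 'u')]
202 [(np.float64(269.34), 'd'), (np.float64(311.53), 'u')]
206 [(np.float64(269.18), 'd'), (np.float64(272.16), 'u'), (np.float64(275.55), 'd'), (np.float64(311.4), 'u')]
210 [(np.float64(268.62), 'd'), (np.
[... 676 characters left out ...]
'), (np.float64(193.51), 'd'), (np.float64(216.11), 'u')]
296 [(np.float64(134.27), 'd'), (np.float64(137.59), 'u'), (np.float64(142.09), 'd'), (np.float64(172.03), 'u'), (np.float64(194.23), 'd'), (np.float64(216.37), 'u')]
300 [(np.float64(133.39), 'd'), (np.float64(136.64), 'u'), (np.float64(143.37), 'd'), (np.float64(154.99), 'u'), (np.float64(155.09), 'd'), (np.float64(195.3), 'd'), (np.float64(216.6), 'u')]
304 [(np.float64(136.1), 'd'), (np.float64(150.66), 'u'), (np.float64(155.21), 'd'), (np.float64(216.93), 'u')]
308 [(np.float64(150.28), 'd'), (np.float64(207.57), 'u'), (np.float64(211.72), 'd'), (np.float64(217.06), 'u')]
312 [(np.float64(142.57), 'd'), (np.float64(184.52), 'u')]
```

View pics/s1.png

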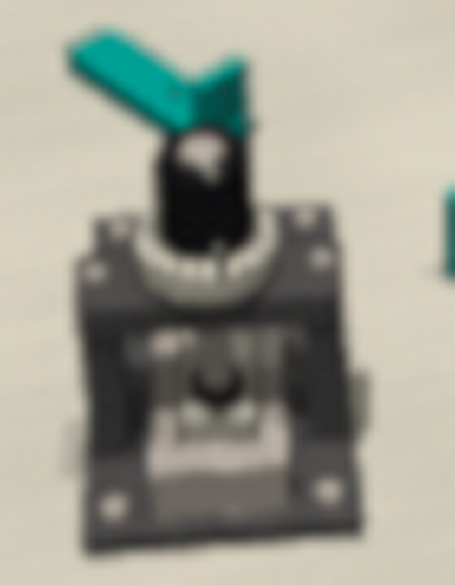

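```bash
python3 - <<'E'
from cell import optics
import cv2,numpy as np
from h import *
c=optics.camera("top");g=cv2.GaussianBlur(cv2.cvtColor(c["pixels"],cv2.COLOR_BGR2GRAY).astype(float),(3,3),0)
s=optics.camera("scene");gs=cv2.GaussianBlur(cv2.cvtColor(s["pixels"],cv2.COLOR_BGR2GRAY).astype(float),(3,3),0)
def sub(line,pos,th,first=True):
    i=[i for i in range(len(line)-1) if (line[i]-th)*(line[i+1]-th)<0]
    i=i[0] if first else i[-1]
    return pos+i+(th-line[i])/(line[i+1]-line[i])
def fit(P,name):
    P=np.array(P)[:,:2].astype(np.float32)
    vx,vy,x,y=cv2.fitLine(P,cv2.DIST_HUBER,0,.01,.01).ravel()
    n=np.array([-vy,vx]);res=(P-[x,y])@n
    print(name,"dir",np.degrees(np.arctan2(vy,vx)).round(2),"rms",res.std().round(2),"mid",P.mean(0).round(1)); return np.array([x,y]),np.array([vx,vy])
L=fit([ray(c,(sub(g[r,258:290],258,72),r),0) for r in range(180,214)],"left(z0)")
R=fit([ray(c,(sub(g[r,300:325],300,72,False),r),12) for r in range(176,214)],"right(z12)")
N=fit([ray(c,(col,sub(g[200:225,col],200,72,False)),0) for col in range(273,310)],"near(z0)")
# scene front edge
pts=[]
for col in range(201,238):
    pts.append(ray(s,(col,sub(gs[262:285,col],262,120,False)),0))
F=fit(pts,"front(z0) scene")
L2=None
for r in range(255,272,4): print(r,gs[r,190:206].round(),gs[r,232:246].round())
E
```

```text
left(z0) dir -12.02 rms 0.31 mid [577.9 -21. ]
right(z12) dir -11.9 rms 0.28 mid [ 565.4 -127. ]
near(z0) dir 78.08 rms 0.21 mid [519.9 -67.3]
front(z0) scene dir 78.07 rms 0.22 mid [ 710.9 -102.5]
255 [202. 202. 202. 200. 195. 186. 176. 155. 115.  74.  52.  46.  45.  42.
  37.  35.] [ 54.  50.  47.  46.  46.  48.  60.  84. 117. 151. 180. 196. 201. 201.]
259 [201. 201. 200. 196. 188. 177. 162. 136. 100.  69.  54.  51.  51.  52.
  53.  58.] [ 75.  75.  76.  76.  75.  76.  89. 122. 163. 191. 201. 203. 202. 202.]
263 [200. 200. 199. 196. 192. 186. 173. 148. 114.  88.  77.  75.  75.  75.
  75.  75.] [ 80.  91. 103. 110. 106.  95.  89. 103. 139. 177. 197. 203. 204. 203.]
267 [203. 203. 203. 204. 204. 200. 183. 147. 110.  95. 109. 132. 144. 135.
 111.  88.] [ 82.  91. 104. 112. 108.  95.  85.  93. 127. 170. 196. 204. 205. 205.]
271 [203. 203. 203. 202. 202. 198. 180. 143. 104.  81.  76.  78.  78.  76.
  73.  71.] [ 71.  72.  74.  75.  77.  79.  82.  94. 126. 166. 192. 201. 203. 202.]
```

```bash
cat >> h.py <<'E'
u=np.array([np.cos(np.radians(12)),-np.sin(np.radians(12)),0]);v=np.array([-u[1],u[0],0]);O=619.8*u+46.5*v
def F(x,y,z): return O+x*u+y*v+np.array([0,0,z])
E
python3 - <<'E'
from cell import optics
import cv2,numpy as np
from h import *
a=np.linspace(0,2*np.pi,40)
P=[F(45+r*np.cos(t),r*np.sin(t),z) for r,z in((27,115),(17,154),(27,102)) for t in a]
P+= [F(x,y,z) for x in(-100,100) for y in(-55,55) for z in (0,12)]+[F(x,y,96) for x in(28,62) for y in (-52,52)]
P+= [F(80,t,38) for t in np.linspace(-15,15,8)]+[F(-50,s*t,24) for s in(1,-1) for t in(16.5,26.5)]
for n,(y0,y1,x0,x1) in dict(top=(120,225,250,340),scene=(190,280,180,260)).items():
    c=optics.camera(n);k=6
    im=cv2.resize(c["pixels"][y0:y1,x0:x1],None,fx=k,fy=k,interpolation=cv2.INTER_CUBIC)
    im=cv2.convertScaleAbs(im,alpha=1.3,beta=20)
    for q in proj(c,P): cv2.circle(im,(int((q[0]-x0+.5)*k),int((q[1]-y0+.5)*k)),1,(0,0,255),-1)
    cv2.imwrite(f"pics/ov_{n}.png",im[:600])
E
```

```text
(no output)
```

View pics/ov_top.png

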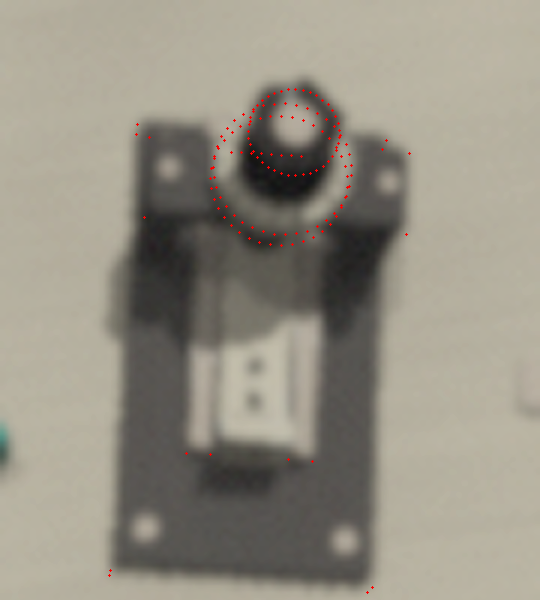

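View pics/ov_scene.png

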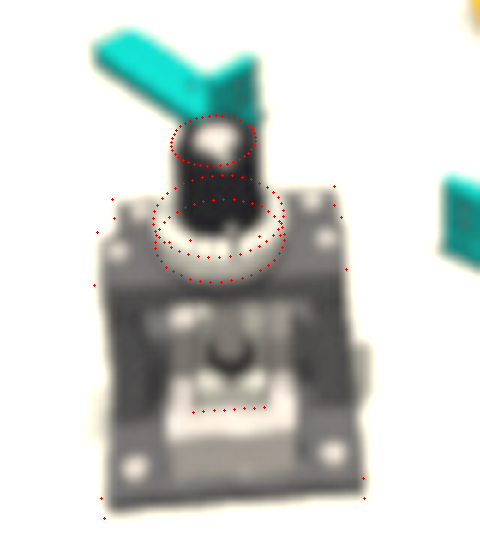

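```bash
python3 - <<'E'
from cell import optics
import cv2,numpy as np
from h import *
o=[]
for n,(y0,y1,x0,x1) in dict(top=(128,163,280,320),scene=(203,243,195,235)).items():
    c=optics.camera(n);k=14 if n=="top" else 14
    print(n,proj(c,[F(45,0,154),F(45,0,120),F(45,0,115)]))
    im=cv2.resize(c["pixels"][y0:y1,x0:x1],None,fx=k,fy=k,interpolation=cv2.INTER_CUBIC)
    im=(255*(im/255.)**0.5).astype(np.uint8)
    cv2.imwrite(f"pics/k_{n}.png",im)
E
```

```text
top [[298.50856937 141.575543  ]
 [296.83226417 146.89349129]
 [296.59671733 147.64074537]]
scene [[215.06114503 212.9788037 ]
 [215.79552611 223.88223849]
 [215.90091504 225.44695936]]
```

View pics/k_top.png

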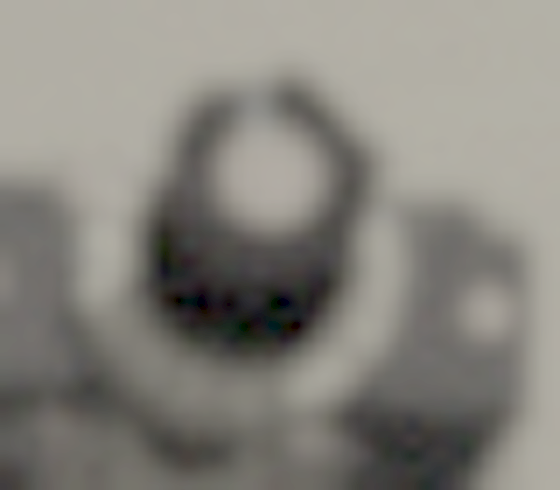

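View pics/k_scene.png

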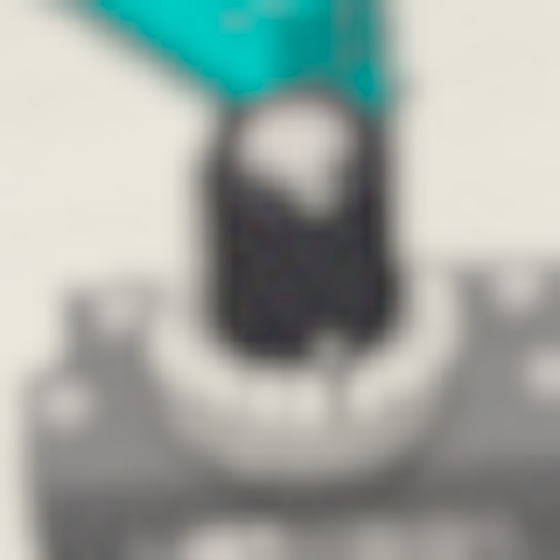

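```bash
python3 - <<'E'
from cell import optics
import cv2,numpy as np
from h import *
t=optics.camera("top");s=optics.camera("scene")
f=lambda p,x0,y0:((p[0]+.5)/14-.5+x0,(p[1]+.5)/14-.5+y0)
C=F(45,0,0)
for nm,c,p,o,zs in (("cap top",t,(272,180),(280,128),(154,)),("mark top",t,(262,95),(280,128),(154,)),("v1",t,(205,92),(280,128),(154,)),("v2",t,(288,78),(280,128),(154,)),("v3",t,(368,165),(280,128),(154,)),
  ("foot mark",s,(333,345),(195,203),(118,120)),("tick",s,(337,395),(195,203),(115,112)),("topmark",s,(318,195),(195,203),(150,154)),("cap",s,(290,130),(195,203),(154,))):
    for z in zs:
        P=ray(c,f(p,*o),z)-C; print(nm,z,P[:2].round(1),"r",np.hypot(*P[:2]).round(1),"az",np.degrees(np.arctan2(P[1],P[0])).round(0))
E
```

```text
cap top 154 [ 2.6 -1.5] r 3.0 az -29.0
mark top 154 [17.1 -2.3] r 17.3 az -8.0
v1 154 [18.9  6.6] r 20.1 az 19.0
v2 154 [19.4 -7. ] r 20.6 az -20.0
v3 154 [  3.  -17.1] r 17.4 az -80.0
foot mark 118 [12.1  3.5] r 12.5 az 16.0
foot mark 120 [14.5  3. ] r 14.8 az 12.0
tick 115 [22.   1.7] r 22.1 az 4.0
tick 112 [18.5  2.4] r 18.7 az 7.0
topmark 150 [10.   2.9] r 10.4 az 16.0
topmark 154 [15.1  1.9] r 15.3 az 7.0
cap 154 [-4.4  1.5] r 4.7 az 161.0
```

```bash
python3 - <<'E'
from cell import optics
import cv2,numpy as np
from h import *
t=optics.camera("top")
inv=lambda P:(round((P-O)@u,1),round((P-O)@v,1))
for r in (193,194,196,197): print("tab",r,[ (z,inv(ray(t,(289.,r),z)*[1,1,0])) for z in (60,42,12)])
hsv=cv2.cvtColor(t["pixels"],cv2.COLOR_BGR2HSV)
m=cv2.inRange(hsv,(80,120,60),(100,255,255))
for k in cv2.findContours(m,cv2.RETR_EXTERNAL,cv2.CHAIN_APPROX_SIMPLE)[0]:
    if cv2.contourArea(k)>50:
        b=cv2.boxPoints(cv2.minAreaRect(k)); print("turq",[(q.round(),ray(t,q,16)[:2].round(),inv(ray(t,q,16)*[1,1,0])) for q in b])
print(F(-100,0,0),F(-95,0,0))
E
```

```text
tab 193 [(60, (np.float64(-52.0), np.float64(8.3))), (42, (np.float64(-47.7), np.float64(6.9))), (12, (np.float64(-40.5), np.float64(4.6)))]
tab 194 [(60, (np.float64(-54.4), np.float64(8.2))), (42, (np.float64(-50.2), np.float64(6.8))), (12, (np.float64(-43.1), np.float64(4.5)))]
tab 196 [(60, (np.float64(-59.4), np.float64(8.0))), (42, (np.float64(-55.3), np.float64(6.6))), (12, (np.float64(-48.4), np.float64(4.2)))]
tab 197 [(60, (np.float64(-61.9), np.float64(7.9))), (42, (np.float64(-57.8), np.float64(6.5))), (12, (np.float64(-51.0), np.float64(4.1)))]
turq [(array([281., 240.], dtype=float32), array([462., -31.]), (np.float64(-161.9), np.float64(19.6))), (array([291., 233.], dtype=float32), array([475., -59.]), (np.float64(-142.7), np.float64(-5.3))), (array([316., 270.], dtype=float32), array([ 378., -104.]), (np.float64(-228.6), np.float64(-70.1))), (array([306., 277.], dtype=float32), array([365., -77.]), (np.float64(-247.0), np.float64(-45.5)))]
turq [(array([213., 217.], dtype=float32), array([542., 130.]), (np.float64(-117.0), np.float64(193.0))), (array([243., 185.], dtype=float32), array([614.,  44.]), (np.float64(-28.3), np.float64(123.9))), (array([252., 193.], dtype=float32), array([588.,  24.]), (np.float64(-49.1), np.float64(98.9))), (array([222., 226.], dtype=float32), array([517., 110.]), (np.float64(-136.9), np.float64(168.2)))]
[518.10901648 -62.58863345   0.        ] [522.99975449 -63.62819191   0.        ]
```

```bash
python3 - <<'E'
from cell import optics
import cv2
c=optics.camera("top")
cv2.imwrite("pics/t2.png",cv2.resize(c["pixels"][180:260,260:330],None,fx=7,fy=7,interpolation=cv2.INTER_CUBIC))
E
```

```text
(no output)
```

View pics/t2.png

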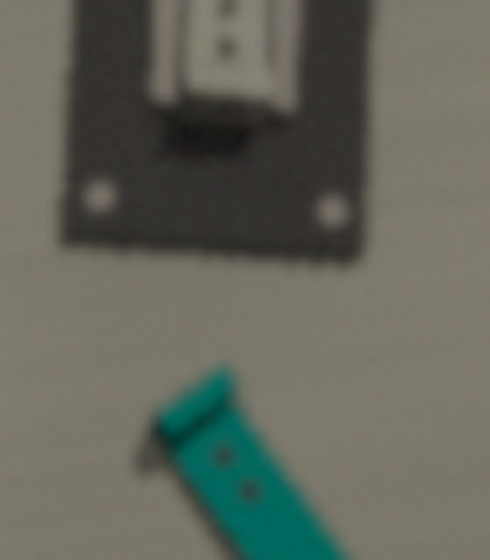

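The pictures show two fixtures: a yellow one at top (205,290), and dark steel at top (293,178) / scene (218,240). Dark steel fits the description, as confirmed in the crop. Its channel holds the aluminium blank, with the tab edge at about row 193.6. The turquoise L's at (232,205) and (300,255) are look-alikes. Moving in with a closed hand.

```bash
python3 -m inch '[[3.5,-2.8,0,0,0,0.054,1],[7,-5.7,0,0,0,0.054,1],[10.5,-8.5,0,0,0,0.054,1],[14,-11.4,0,0,0,0.054,1],[17.5,-14.2,0,0,0,0.054,1],[21,-17,0,0,0,0.054,1],[24.5,-20,0,0,0,0.054,1],[28,-23,0,0,0,0.054,1]]' 20
python3 -m inch '[[1,-5.8,0,0,0,0,1],[2,-11.6,0,0,0,0,1],[3,-17.4,0,0,0,0,1],[4,-23.2,0,0,0,0,1],[5,-29,0,0,0,0,1],[6,-34.9,0,0,0,0,1],[7.2,-40.7,0,0,0,0,1],[8.4,-46.5,0,0,0,0,1]]'
```

```text
clock: 1.7
ee_pos: [450.1, 396.5, 214.9]
ee_rot: [0.0, 0.104, 0.995, 0.0]
force: [-0.3, 0.5, -0.3]
finger_gap: 30.0
clock: 2.5
ee_pos: [519.0, 2.0, 215.1]
ee_rot: [0.001, 0.104, 0.995, 0.0]
force: [0.8, -0.3, -0.2]
finger_gap: 0.4
```

```bash
python3 -m inch '[[1.4,-3.4,0,0,0,0,1],[1.4,-6.8,0,0,0,0,1],[1.4,-6.8,-4,0,0,0,1],[1.4,-6.8,-8,0,0,0,1],[1.4,-6.8,-12,0,0,0,1],[1.4,-6.8,-15,0,0,0,1],[1.4,-6.8,-15,0,0,0,1],[1.4,-6.8,-15,0,0,0,1]]'
python3 - <<'E'
from cell import optics,monitor
import cv2
from h import *
s=monitor.sense();print(s["ee_pos"],s["force"],s["qpos"]); P=s["ee_pos"]
print("fix",(P-O)@u,(P-O)@v)
for n in("top","scene"):
    c=optics.camera(n);q=proj(c,[P])[0];print(n,q);im=c["pixels"]
    x0,y0=int(q[0])-45,int(q[1])-45
    im=cv2.resize(im[y0:y0+90,x0:x0+90],None,fx=6,fy=6,interpolation=cv2.INTER_CUBIC)
    cv2.circle(im,(int((q[0]-x0+.5)*6),int((q[1]-y0+.5)*6)),3,(0,0,255),1);cv2.imwrite(f"pics/a_{n}.png",im)
E
```

```text
clock: 3.3
ee_pos: [533.1, -64.3, 65.0]
ee_rot: [-0.0, 0.104, 0.995, -0.0]
force: [0.7, 0.1, -0.0]
finger_gap: 0.2
[533.06140575 -64.30372713  64.9950254 ] [ 0.74924303  0.08961222 -0.02505185] [-0.15486182  0.49358506  0.26505512  2.00184785 -0.20075044  0.67088998
  1.59965124]
fix -85.01776829234707 1.431161770825538
top [291.42858869 206.14099123]
scene [216.53269593 210.45025423]
```

View pics/a_top.png

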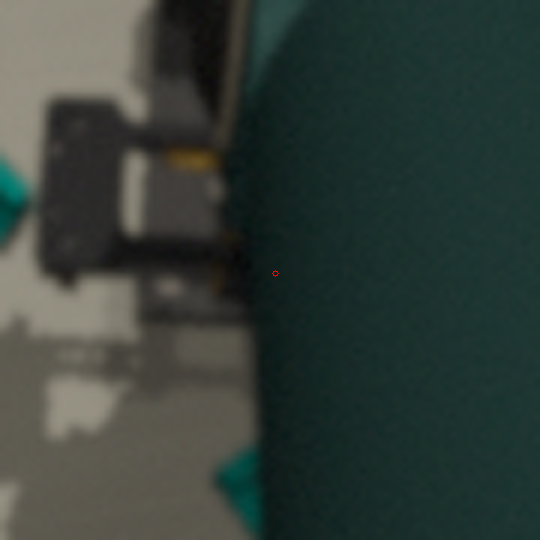

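View pics/a_scene.png

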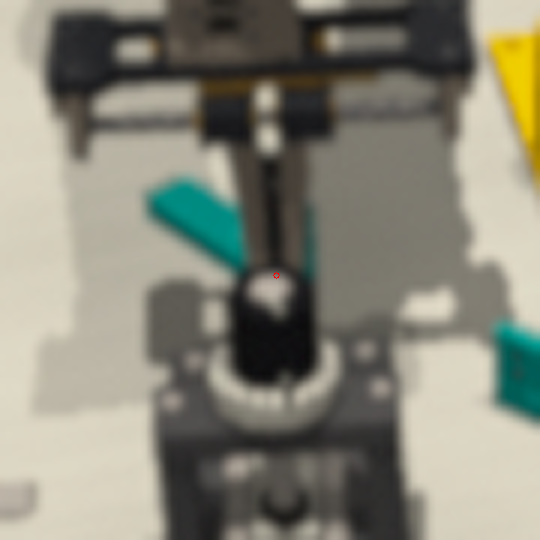

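```bash
python3 -m inch '[[0,-0.14,-1.5,0,0,0,1],[0,-0.14,-3.1,0,0,0,1],[0,-0.14,-3.1,0,0,0,1],[0.2,-0.18,-3.1,0,0,0,1],[0.4,-0.22,-3.1,0,0,0,1],[0.6,-0.27,-3.1,0,0,0,1],[0.8,-0.31,-3.1,0,0,0,1],[1.0,-0.35,-3.1,0,0,0,1]]'
python3 -m inch '[[0.1,-0.02,0,0,0,0,1],[0.2,-0.04,0,0,0,0,1],[0.3,-0.06,0,0,0,0,1],[0.4,-0.08,0,0,0,0,1],[0.5,-0.1,0,0,0,0,1],[0.6,-0.12,0,0,0,0,1],[0.7,-0.14,0,0,0,0,1],[0.8,-0.17,0,0,0,0,1]]'
```

```text
clock: 4.2
ee_pos: [543.2, -67.7, 33.9]
ee_rot: [0.0, 0.104, 0.995, 0.0]
force: [-0.5, 0.1, 0.8]
finger_gap: 0.4
clock: 5.0
ee_pos: [550.8, -69.3, 33.6]
ee_rot: [-0.0, 0.104, 0.995, 0.0]
force: [-0.7, 0.0, -1.1]
finger_gap: 0.3
```

```bash
python3 -m inch '[[0.1,-0.02,0,0,0,0,1],[0.2,-0.04,0,0,0,0,1],[0.3,-0.06,0,0,0,0,1],[0.4,-0.08,0,0,0,0,1],[0.5,-0.1,0,0,0,0,1],[0.6,-0.12,0,0,0,0,1],[0.7,-0.14,0,0,0,0,1],[0.8,-0.17,0,0,0,0,1]]'
python3 -c "
from cell import monitor;s=monitor.sense();print(s['force'],s['torque'],s['ee_pos'])"
```

```text
clock: 5.8
ee_pos: [558.9, -71.1, 33.5]
ee_rot: [0.0, 0.104, 0.995, -0.0]
force: [-0.7, 0.5, 0.4]
finger_gap: 0.3
[-0.71581307  0.45100822  0.37426579] [0.0632347  0.1315825  0.03635256] [558.90313375 -71.06744537  33.47004274]
```

```bash
python3 -m inch '[[0.1,-0.02,0,0,0,0,1],[0.2,-0.04,0,0,0,0,1],[0.3,-0.06,0,0,0,0,1],[0.4,-0.08,0,0,0,0,1],[0.45,-0.1,0,0,0,0,1],[0.5,-0.1,0,0,0,0,1],[0.55,-0.12,0,0,0,0,1],[0.6,-0.13,0,0,0,0,1]]'
python3 - <<'E'
from cell import optics,monitor
import cv2
from h import *
s=monitor.sense();print(s["torque"]); P=s["ee_pos"]
print("fix",(P-O)@u,(P-O)@v)
c=optics.camera("scene");im=c["pixels"][185:285,165:265]
cv2.imwrite("pics/b.png",cv2.resize(im,None,fx=6,fy=6,interpolation=cv2.INTER_CUBIC))
E
```

```text
clock: 6.6
ee_pos: [564.9, -72.4, 33.6]
ee_rot: [0.0, 0.104, 0.995, 0.0]
force: [0.2, 0.5, -0.2]
finger_gap: 0.6
[ 0.03327056  0.14495466 -0.00335035]
fix -52.229574796450585 0.17158112850202922
```

View pics/b.png

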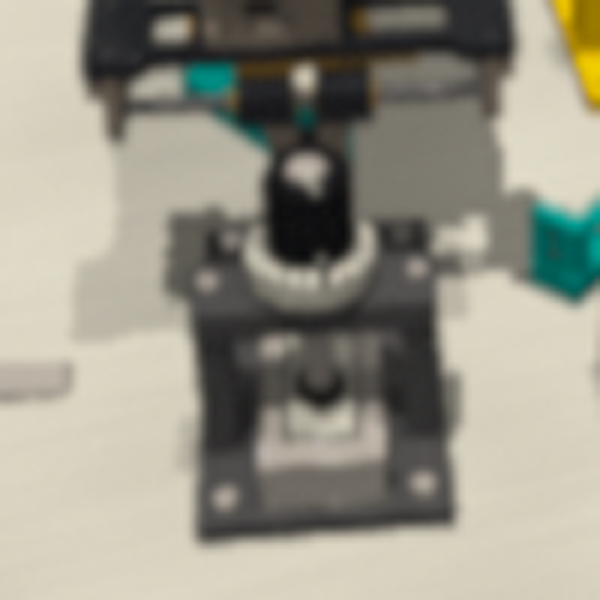

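```bash
python3 -m inch '[[0.07,-0.01,0,0,0,0,1],[0.14,-0.03,0,0,0,0,1],[0.2,-0.04,0,0,0,0,1],[0.25,-0.05,0,0,0,0,1],[0.3,-0.06,0,0,0,0,1],[0.35,-0.07,0,0,0,0,1],[0.4,-0.08,0,0,0,0,1],[0.45,-0.09,0,0,0,0,1]]'
python3 -c "
from cell import monitor;s=monitor.sense();print(s['force'],s['torque'],s['ee_pos'])"
```

```text
clock: 7.45
ee_pos: [569.3, -73.2, 33.6]
ee_rot: [-0.0, 0.104, 0.995, 0.0]
force: [-0.9, 0.5, 1.3]
finger_gap: 0.1
[-0.93605732  0.51711717  1.29731522] [0.11707037 0.32553164 0.0520854 ] [569.31060722 -73.21627162  33.60519689]
```

```bash
python3 -m inch '[[0.05,-0.01,0,0,0,0,1],[0.1,-0.02,0,0,0,0,1],[0.15,-0.03,0,0,0,0,1],[0.2,-0.04,0,0,0,0,1],[0.25,-0.05,0,0,0,0,1],[0.3,-0.06,0,0,0,0,1],[0.35,-0.07,0,0,0,0,1],[0.4,-0.08,0,0,0,0,1]]'
python3 -c "
from cell import monitor;s=monitor.sense();print(s['force'],s['torque'],s['ee_pos'])"
```

```text
clock: 8.25
ee_pos: [573.3, -74.1, 33.6]
ee_rot: [-0.0, 0.104, 0.995, 0.0]
force: [-1.5, -0.9, 2.2]
finger_gap: 0.5
[-1.47451789 -0.93926359  2.2217122 ] [ 0.07163034  0.37383763 -0.01934715] [573.32335302 -74.05759219  33.61200091]
```

```bash
python3 -m inch '[[0.03,-0.01,0,0,0,0,1],[0.06,-0.01,0,0,0,0,1],[0.09,-0.02,0,0,0,0,1],[0.12,-0.02,0,0,0,0,1],[0.15,-0.03,0,0,0,0,1],[0.17,-0.04,0,0,0,0,1],[0.19,-0.04,0,0,0,0,1],[0.2,-0.04,0,0,0,0,1]]'
python3 - <<'E'
from cell import optics,monitor
import cv2
from h import *
s=monitor.sense();print(s["force"],s["torque"]); P=s["ee_pos"]
print("fix",(P-O)@u,(P-O)@v)
c=optics.camera("scene");im=c["pixels"][225:280,190:245]
cv2.imwrite("pics/c.png",cv2.resize(im,None,fx=10,fy=10,interpolation=cv2.INTER_CUBIC))
E
```

```text
clock: 9.05
ee_pos: [575.3, -74.4, 33.6]
ee_rot: [0.0, 0.104, 0.995, 0.0]
force: [-2.3, 0.4, 1.8]
finger_gap: 0.3
[-2.26317292  0.36224543  1.83790573] [0.06189907 0.52799637 0.03553728]
fix -41.573412544511136 0.2999825009002499
```

View pics/c.png

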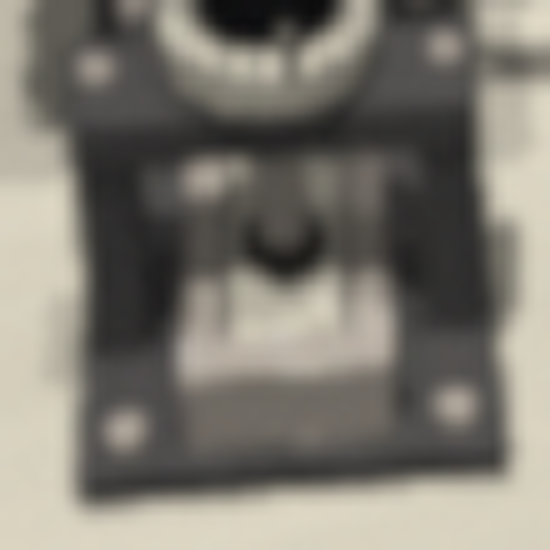

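```bash
python3 -m inch '[[0.02,0,0,0,0,0,1],[0.04,-0.01,0,0,0,0,1],[0.06,-0.01,0,0,0,0,1],[0.08,-0.02,0,0,0,0,1],[0.1,-0.02,0,0,0,0,1],[0.12,-0.02,0,0,0,0,1],[0.14,-0.03,0,0,0,0,1],[0.15,-0.03,0,0,0,0,1]]'
python3 -c "
from cell import monitor;s=monitor.sense();print(s['force'],s['torque'],s['ee_pos'])"
```

```text
clock: 9.9
ee_pos: [576.8, -74.8, 33.6]
ee_rot: [0.0, 0.104, 0.995, 0.0]
force: [-1.8, 0.5, 1.6]
finger_gap: 0.1
[-1.75620902  0.48789876  1.57593179] [ 0.09582191  0.41398931 -0.02914037] [576.84871977 -74.75774563  33.57508648]
```

```bash
python3 -m inch '[[0.02,0,0,0,0,0,1],[0.04,-0.01,0,0,0,0,1],[0.06,-0.01,0,0,0,0,1],[0.08,-0.02,0,0,0,0,1],[0.1,-0.02,0,0,0,0,1],[0.12,-0.02,0,0,0,0,1],[0.14,-0.03,0,0,0,0,1],[0.15,-0.03,0,0,0,0,1]]'
python3 -c "
from cell import monitor;s=monitor.sense();print(s['force'],s['torque'],s['ee_pos'])"
```

```text
clock: 10.7
ee_pos: [578.4, -75.0, 33.6]
ee_rot: [0.0, 0.104, 0.995, 0.0]
force: [-2.0, 0.8, 0.7]
finger_gap: 0.6
[-1.97746123  0.83301139  0.68419263] [0.09061511 0.44478181 0.02750852] [578.36376884 -75.03323319  33.58880325]
```

```bash
python3 -m inch '[[0.02,0,0,0,0,0,1],[0.04,-0.01,0,0,0,0,1],[0.06,-0.01,0,0,0,0,1],[0.08,-0.02,0,0,0,0,1],[0.1,-0.02,0,0,0,0,1],[0.12,-0.02,0,0,0,0,1],[0.14,-0.03,0,0,0,0,1],[0.15,-0.03,0,0,0,0,1]]'
python3 -c "
from cell import monitor;s=monitor.sense();print(s['force'],s['torque'],s['ee_pos'])"
```

```text
clock: 11.5
ee_pos: [579.1, -75.2, 33.5]
ee_rot: [-0.001, 0.104, 0.995, 0.0]
force: [-6.0, 1.2, 4.3]
finger_gap: 0.5
[-5.9900849   1.17025775  4.31072118] [0.22442004 1.1099756  0.03528235] [579.11318877 -75.18315722  33.51271604]
```

```bash
python3 -m inch '[[0.02,0,0,0,0,0,1],[0.04,-0.01,0,0,0,0,1],[0.04,-0.01,0,0,0,0,1],[0.04,-0.01,0,0,0,0,1],[0.04,-0.01,0,0,0,0,1],[0.04,-0.01,0,0,0,0,1],[0.04,-0.01,0,0,0,0,1],[0.04,-0.01,0,0,0,0,1]]'
python3 - <<'E'
from cell import optics,monitor
from h import *
s=monitor.sense();print(s["force"],s["torque"]); P=s["ee_pos"]
print("fix",(P-O)@u,(P-O)@v)
E
```

```text
clock: 12.3
ee_pos: [579.1, -75.2, 33.5]
ee_rot: [-0.001, 0.104, 0.995, 0.0]
force: [-5.7, 1.1, 5.5]
finger_gap: 0.7
[-5.74622646  1.0812038   5.51264359] [0.185994   1.29391072 0.01083992]
fix -37.72133048626716 0.34269140455858155
```

The force jumped to 6 N and the travel stopped, so the blank is home. Retracting and moving above the knob.

```bash
python3 -m inch '[[-0.7,0.15,0,0,0,0,1],[-1.5,0.31,0,0,0,0,1],[-1.5,0.31,4,0,0,0,1],[-1.5,0.31,8.5,0,0,0,1],[-1.5,0.31,13,0,0,0,1],[-1.5,0.31,17,0,0,0,1],[-1.5,0.31,18.1,0,0,0.1,0.5],[-1.5,0.31,18.1,0,0,0.24,0]]'
python3 -m inch '[[2.5,-0.5,0,0,0,0.14,0],[5,-1,0,0,0,0.28,0],[7.5,-1.6,0,0,0,0.4,0],[9.6,-2.06,0,0,0,0.51,0],[9.6,-2.06,0,0,0,0.51,0],[9.6,-2.06,-2,0,0,0.51,0],[9.6,-2.06,-3,0,0,0.51,0],[9.6,-2.06,-3,0,0,0.51,0]]'
python3 - <<'E'
from cell import optics,monitor
import cv2
from h import *
s=monitor.sense();print(s["qpos"],s["torque"]); P=s["ee_pos"];print((P-O)@u,(P-O)@v)
c=optics.camera("scene");im=c["pixels"][165:275,165:275]
cv2.imwrite("pics/d.png",cv2.resize(im,None,fx=5.4,fy=5.4,interpolation=cv2.INTER_CUBIC))
c=optics.camera("top");im=c["pixels"]
cv2.imwrite("pics/d2.png",im)
E
```

```text
clock: 13.1
ee_pos: [567.0, -72.4, 217.7]
ee_rot: [0.004, -0.018, 1.0, -0.0]
force: [0.5, -0.7, -0.8]
finger_gap: 14.5
clock: 13.9
ee_pos: [659.4, -92.5, 182.8]
ee_rot: [-0.002, -0.267, 0.964, 0.001]
force: [-0.4, 0.5, -0.1]
finger_gap: 78.7
[-0.03509407  0.52611863  0.17527759  1.59617107 -0.10224822  1.03189041
  2.28075975] [ 0.05771951 -0.03691916 -0.01116236]
44.39430069736764 0.1412858452363967
```

View pics/d.png

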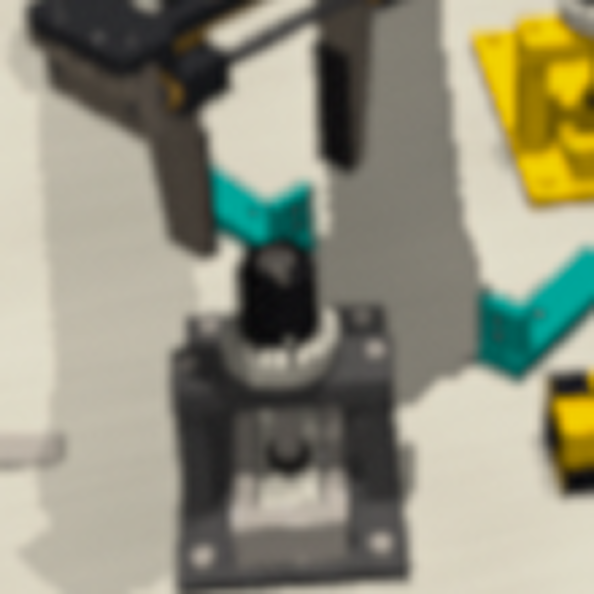

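View pics/d2.png

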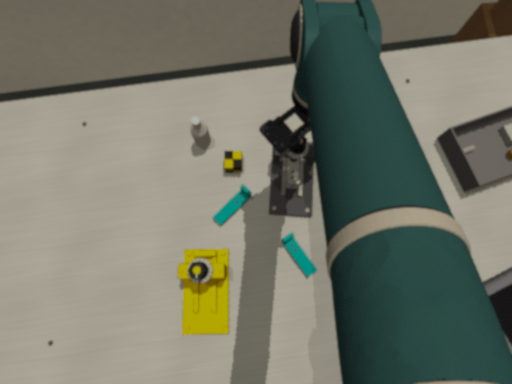

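```bash
python3 -m inch '[[0.1,-0.03,-1.5,0,0,0,0],[0.1,-0.03,-3,0,0,0,0],[0.1,-0.03,-4.5,0,0,0,0],[0.1,-0.03,-5.8,0,0,0,0],[0.1,-0.03,-5.8,0,0,0,0],[0.1,-0.03,-5.8,0,0,0,0],[0.1,-0.03,-5.8,0,0,0,0],[0.1,-0.03,-5.8,0,0,0,0]]'
python3 - <<'E'
from cell import optics,monitor
import cv2
from h import *
s=monitor.sense();P=s["ee_pos"];print(P,s["torque"],(P-O)@u,(P-O)@v)
c=optics.camera("scene");im=c["pixels"][165:275,165:275]
cv2.imwrite("pics/e.png",cv2.resize(im,None,fx=5.4,fy=5.4,interpolation=cv2.INTER_CUBIC))
E
```

```text
clock: 14.8
ee_pos: [662.8, -93.4, 127.4]
ee_rot: [0.001, -0.267, 0.964, -0.0]
force: [-0.4, 1.0, 0.0]
finger_gap: 91.9
[662.79140005 -93.35961167 127.40723705] [ 0.03302942  0.04769532 -0.00751247] 47.918372458375174 -0.01739951708951472
```

View pics/e.png

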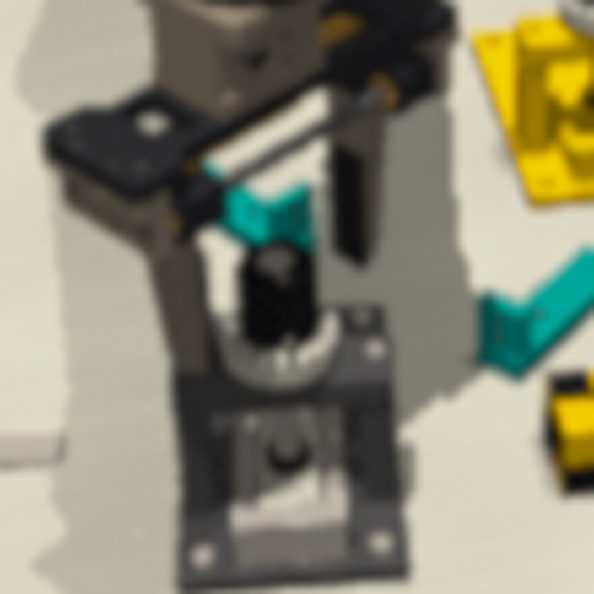

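```bash
python3 -m inch '[[-0.15,0.03,-0.3,0,0,0,0.4],[-0.15,0.03,-0.3,0,0,0,0.7],[-0.15,0.03,-0.3,0,0,0,1],[-0.15,0.03,-0.3,0,0,0,1],[-0.15,0.03,-0.3,0,0,0,1],[-0.15,0.03,-0.3,0,0,0,1],[-0.15,0.03,-0.3,0,0,0,1],[-0.15,0.03,-0.3,0,0,0,1]]' 12
python3 - <<'E'
from cell import optics,monitor
import cv2
from h import *
s=monitor.sense();P=s["ee_pos"];print(P,s["force"],s["torque"],s["finger_gap"],(P-O)@u,(P-O)@v)
c=optics.camera("scene");im=c["pixels"][195:245,185:245]
cv2.imwrite("pics/f.png",cv2.resize(im,None,fx=10,fy=10,interpolation=cv2.INTER_CUBIC))
E
```

```text
clock: 15.65
ee_pos: [660.9, -93.2, 123.7]
ee_rot: [0.0, -0.267, 0.964, -0.0]
force: [0.8, -0.8, 0.4]
finger_gap: 34.1
[660.90649583 -93.20779949 123.68161915] [ 0.77174708 -0.82763058  0.36484623] [-0.21404817 -0.18692393  0.01991605] 34.09468325590419 46.04309439369017 -0.2607984250540029
```

View pics/f.png

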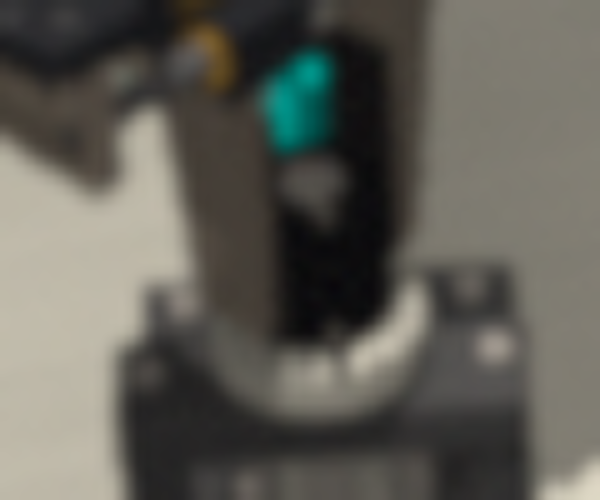

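```bash
python3 -m inch '[[0,0,0,0,0,0,1],[0,0,0,0,0,-0.08,1],[0,0,0,0,0,-0.18,1],[0,0,0,0,0,-0.28,1],[0,0,0,0,0,-0.38,1],[0,0,0,0,0,-0.48,1],[0,0,0,0,0,-0.58,1],[0,0,0,0,0,-0.68,1]]' 30
python3 -c "
from cell import monitor;s=monitor.sense();print(s['force'],s['torque'],s['ee_pos'],s['qpos'][6],s['qvel'][6])"
```

```text
clock: 16.5
ee_pos: [660.8, -92.2, 123.7]
ee_rot: [-0.0, 0.071, 0.997, 0.0]
force: [-1.3, 1.0, 0.7]
finger_gap: 33.4
[-1.27611406  1.00240484  0.65388297] [ 0.22871208 -0.00519671  0.06048478] [660.7759034  -92.19781594 123.67259638] 1.7000691580383764 -0.8566730930137931
```

```bash
python3 -m inch '[[0,0,0,0,0,-0.05,1],[0,0,0,0,0,-0.1,1],[0,0,0,0,0,-0.15,1],[0,0,0,0,0,-0.2,1],[0,0,0,0,0,-0.25,1],[0,0,0,0,0,-0.3,1],[0,0,0,0,0,-0.35,1],[0,0,0,0,0,-0.4,1]]'
python3 -c "
from cell import monitor;s=monitor.sense();print(s['force'],s['torque'],s['ee_pos'],s['qpos'][6],s['qvel'][6])"
```

```text
clock: 17.3
ee_pos: [661.0, -91.6, 123.7]
ee_rot: [0.0, 0.267, 0.964, 0.001]
force: [-0.1, 1.9, 0.4]
finger_gap: 34.1
[-0.09232874  1.90343938  0.44564686] [ 0.35788389 -0.17503781  0.13588332] [661.00684087 -91.64700679 123.65390737] 1.357447037785381 -0.4242197726560221
```

```bash
python3 -m inch '[[0,0,0,0,0,-0.04,1],[0,0,0,0,0,-0.08,1],[0,0,0,0,0,-0.12,1],[0,0,0,0,0,-0.16,1],[0,0,0,0,0,-0.2,1],[0,0,0,0,0,-0.24,1],[0,0,0,0,0,-0.28,1],[0,0,0,0,0,-0.32,1]]'
python3 -c "
from cell import monitor;s=monitor.sense();print(s['force'],s['torque'],s['ee_pos'],s['qpos'][6],s['qvel'][6])"
```

```text
clock: 18.1
ee_pos: [661.4, -91.3, 123.7]
ee_rot: [0.0, 0.416, 0.909, 0.001]
force: [2.5, 1.6, -0.3]
finger_gap: 33.9
[ 2.51515895  1.55611141 -0.31411688] [ 0.506536   -0.38829278  0.13000167] [661.37025411 -91.28551109 123.67782057] 1.0832961971053645 -0.3407409948022012
```

```bash
python3 -m inch '[[0,0,0,0,0,-0.03,1],[0,0,0,0,0,-0.06,1],[0,0,0,0,0,-0.09,1],[0,0,0,0,0,-0.12,1],[0,0,0,0,0,-0.15,1],[0,0,0,0,0,-0.18,1],[0,0,0,0,0,-0.21,1],[0,0,0,0,0,-0.24,1]]'
python3 -c "
from cell import monitor;s=monitor.sense();print(s['force'],s['torque'],s['ee_pos'],s['qpos'][6],s['qvel'][6])"
```

```text
clock: 18.9
ee_pos: [661.6, -91.2, 123.7]
ee_rot: [0.0, 0.523, 0.853, 0.001]
force: [2.4, 4.4, -0.7]
finger_gap: 34.0
[ 2.39541659  4.4138208  -0.6532336 ] [ 1.1787536  -0.83581749  0.19636704] [661.64775888 -91.20895526 123.71035899] 0.8772263321880692 -0.255058212179153
```

```bash
python3 -m inch '[[0.03,0.05,0,0,0,-0.03,1],[0.03,0.05,0,0,0,-0.06,1],[0.03,0.05,0,0,0,-0.09,1],[0.03,0.05,0,0,0,-0.12,1],[0.03,0.05,0,0,0,-0.15,1],[0.03,0.05,0,0,0,-0.18,1],[0.03,0.05,0,0,0,-0.21,1],[0.03,0.05,0,0,0,-0.24,1]]'
python3 - <<'E'
from cell import optics,monitor
import cv2
from h import *
s=monitor.sense();P=s["ee_pos"];print(P,s["force"],s["torque"],s["qpos"][6])
c=optics.camera("scene");im=c["pixels"][195:265,185:255]
cv2.imwrite("pics/g.png",cv2.resize(im,None,fx=8,fy=8,interpolation=cv2.INTER_CUBIC))
E
```

```text
clock: 19.7
ee_pos: [662.0, -91.1, 123.7]
ee_rot: [0.0, 0.621, 0.784, 0.001]
force: [4.4, 4.2, -1.3]
finger_gap: 33.7
[662.00155587 -91.11657653 123.70756061] [ 4.429168    4.21954896 -1.26813326] [ 1.06790533 -0.99029218  0.1926443 ] 0.671120111521823
```

View pics/g.png

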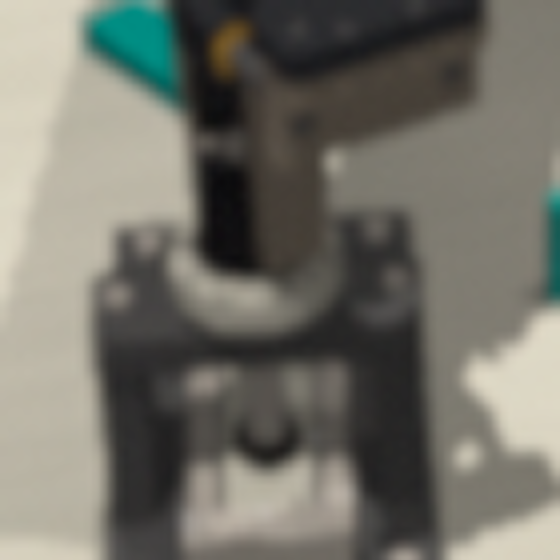

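```bash
python3 -m inch '[[0.06,0.06,0,0,0,-0.03,1],[0.06,0.06,0,0,0,-0.06,1],[0.06,0.06,0,0,0,-0.09,1],[0.06,0.06,0,0,0,-0.12,1],[0.06,0.06,0,0,0,-0.15,1],[0.06,0.06,0,0,0,-0.18,1],[0.06,0.06,0,0,0,-0.21,1],[0.06,0.06,0,0,0,-0.24,1]]'
python3 -c "
from cell import monitor;s=monitor.sense();print(s['force'],s['torque'],s['ee_pos'],s['qpos'][6],s['qvel'][6])"
```

```text
clock: 20.55
ee_pos: [662.4, -91.1, 123.7]
ee_rot: [0.0, 0.711, 0.704, 0.001]
force: [4.1, 4.0, -0.5]
finger_gap: 33.8
[ 4.10901393  3.99235555 -0.4735248 ] [ 0.99404628 -1.02264718  0.13322969] [662.41157668 -91.07094285 123.74276609] 0.46470921496754647 -0.2532314047010699
```

```bash
python3 -m inch '[[0.05,0.06,0,0,0,-0.03,1],[0.05,0.06,0,0,0,-0.06,1],[0.05,0.06,0,0,0,-0.09,1],[0.05,0.06,0,0,0,-0.12,1],[0.05,0.06,0,0,0,-0.15,1],[0.05,0.06,0,0,0,-0.18,1],[0.05,0.06,0,0,0,-0.21,1],[0.05,0.06,0,0,0,-0.24,1]]'
python3 -c "
from cell import monitor;s=monitor.sense();print(s['force'],s['torque'],s['ee_pos'],s['qpos'][6],s['qvel'][6])"
```

```text
clock: 21.35
ee_pos: [662.8, -91.1, 123.7]
ee_rot: [0.0, 0.79, 0.613, 0.001]
force: [3.3, 3.1, -2.5]
finger_gap: 34.0
[ 3.28443879  3.09317384 -2.53717274] [ 0.72114106 -1.10561735  0.17826352] [662.77978972 -91.09003534 123.72374607] 0.2587782464199078 -0.2508649254170828
```

```bash
python3 -m inch '[[0.04,0.05,0,0,0,-0.03,1],[0.04,0.05,0,0,0,-0.06,1],[0.04,0.05,0,0,0,-0.09,1],[0.04,0.05,0,0,0,-0.12,1],[0.04,0.05,0,0,0,-0.15,1],[0.04,0.05,0,0,0,-0.18,1],[0.04,0.05,0,0,0,-0.21,1],[0.04,0.05,0,0,0,-0.24,1]]'
python3 -c "
from cell import monitor;s=monitor.sense();print(s['force'],s['torque'],s['ee_pos'],s['qpos'][6],s['qvel'][6])"
```

```text
clock: 22.15
ee_pos: [663.1, -91.2, 123.7]
ee_rot: [0.001, 0.858, 0.514, 0.0]
force: [5.5, 1.7, -2.9]
finger_gap: 33.3
[ 5.46385398  1.71997841 -2.89448915] [ 0.33154604 -1.25545684  0.10590502] [663.07952057 -91.20432981 123.72677827] 0.052912351205267244 -0.25286872308370967
```

```bash
python3 -m inch '[[0.05,0.02,0,0,0,-0.03,1],[0.05,0.02,0,0,0,-0.06,1],[0.05,0.02,0,0,0,-0.09,1],[0.05,0.02,0,0,0,-0.12,1],[0.05,0.02,0,0,0,-0.15,1],[0.05,0.02,0,0,0,-0.18,1],[0.05,0.02,0,0,0,-0.21,1],[0.05,0.02,0,0,0,-0.24,1]]'
python3 - <<'E'
from cell import optics,monitor
import cv2
s=monitor.sense();print(s["ee_pos"],s["force"],s["torque"],s["qpos"][6])
c=optics.camera("scene");im=c["pixels"][195:265,185:255]
cv2.imwrite("pics/i.png",cv2.resize(im,None,fx=8,fy=8,interpolation=cv2.INTER_CUBIC))
E
```

```text
clock: 22.95
ee_pos: [663.4, -91.4, 123.8]
ee_rot: [0.001, 0.913, 0.408, 0.0]
force: [4.9, 0.4, -2.6]
finger_gap: 34.0
[663.37408006 -91.40421204 123.76565212] [ 4.87527712  0.43928141 -2.61466231] [-0.07653606 -1.3215241   0.26129436] -0.1527709398252492
```

View pics/i.png

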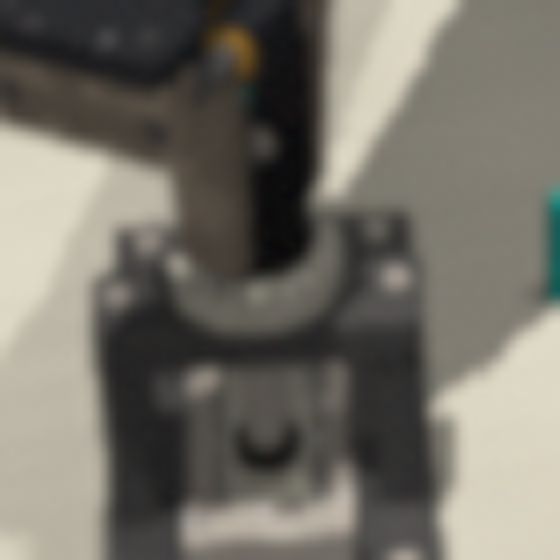

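```bash
python3 -m inch '[[0.05,0,0,0,0,-0.03,1],[0.05,0,0,0,0,-0.06,1],[0.05,0,0,0,0,-0.09,1],[0.05,0,0,0,0,-0.12,1],[0.05,0,0,0,0,-0.15,1],[0.05,0,0,0,0,-0.18,1],[0.05,0,0,0,0,-0.21,1],[0.05,0,0,0,0,-0.24,1]]'
python3 -c "
from cell import monitor;s=monitor.sense();print(s['force'],s['torque'],s['ee_pos'],s['qpos'][6],s['qvel'][6])"
```

```text
clock: 23.8
ee_pos: [663.6, -91.7, 123.7]
ee_rot: [0.001, 0.955, 0.295, 0.0]
force: [5.6, -2.4, -2.0]
finger_gap: 34.0
[ 5.60467324 -2.38337696 -1.96656541] [-0.65642355 -1.18641193  0.29997692] [663.62497706 -91.65743484 123.71588769] -0.35921373507093945 -0.2563950288907365
```

```bash
python3 -m inch '[[0.04,-0.03,0,0,0,-0.03,1],[0.04,-0.03,0,0,0,-0.06,1],[0.04,-0.03,0,0,0,-0.09,1],[0.04,-0.03,0,0,0,-0.12,1],[0.04,-0.03,0,0,0,-0.15,1],[0.04,-0.03,0,0,0,-0.18,1],[0.04,-0.03,0,0,0,-0.21,1],[0.04,-0.03,0,0,0,-0.24,1]]'
python3 -c "
from cell import monitor;s=monitor.sense();print(s['force'],s['torque'],s['ee_pos'],s['qpos'][6],s['qvel'][6])"
```

```text
clock: 24.6
ee_pos: [663.8, -91.9, 123.7]
ee_rot: [0.001, 0.984, 0.179, -0.0]
force: [3.7, -4.3, -1.7]
finger_gap: 33.6
[ 3.66391155 -4.29726558 -1.72211183] [-1.09456744 -0.91624792  0.21998744] [663.82709006 -91.9019499  123.70812081] -0.5657593431257022 -0.2566507258102481
```

```bash
python3 -m inch '[[0,0,0,0,0,0,0],[0,0,0,0,0,0,0],[0,0,0,0,0,0,0],[0,0,0,0,0,0,0],[0,0,0,0,0,0,0],[0,0,0,0,0,0,0],[0,0,0,0,0,0,0],[0,0,0,0,0,0,0]]'
python3 -m inch '[[0,0,1,0,0,0,0],[0,0,4,0,0,0,0],[0,0,8,0,0,0,0],[0,0,10,0,0,0,0],[-3,4,10,0,0,0,0],[-6,8,10,0,0,0,0],[-9,12,10,0,0,0,0],[-9,16,10,0,0,0,0]]'
python3 -m inch '[[0,4,0,0,0,0,0],[0,8,0,0,0,0,0],[0,12,0,0,0,0,0],[0,16,0,0,0,0,0],[0,20,0,0,0,0,0],[0,20,0,0,0,0,0],[0,20,0,0,0,0,0],[0,20,0,0,0,0,0]]'
python3 - <<'E'
from cell import optics
import cv2,numpy as np
for n,(y0,y1,x0,x1) in dict(top=(125,170,270,325),scene=(200,265,185,250)).items():
    c=optics.camera(n)
    cv2.imwrite(f"pics/full_{n}.png",c["pixels"])
    im=cv2.resize(c["pixels"][y0:y1,x0:x1],None,fx=9,fy=9,interpolation=cv2.INTER_CUBIC)
    cv2.imwrite(f"pics/j_{n}.png",(255*(im/255.)**0.6).astype(np.uint8))
E
```

```text
clock: 25.4
ee_pos: [663.9, -90.9, 123.6]
ee_rot: [-0.0, 0.984, 0.18, -0.0]
force: [-0.3, 0.7, 0.8]
finger_gap: 91.4
clock: 26.2
ee_pos: [570.6, 70.0, 224.1]
ee_rot: [-0.002, 0.984, 0.179, -0.001]
force: [1.1, -0.0, 0.0]
finger_gap: 91.7
clock: 27.0
ee_pos: [574.2, 267.5, 224.2]
ee_rot: [0.0, 0.984, 0.179, 0.0]
force: [0.1, -1.6, 0.6]
finger_gap: 91.9
```

View pics/j_top.png

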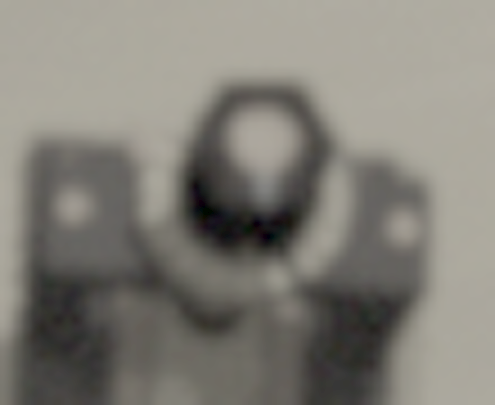

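View pics/j_scene.png

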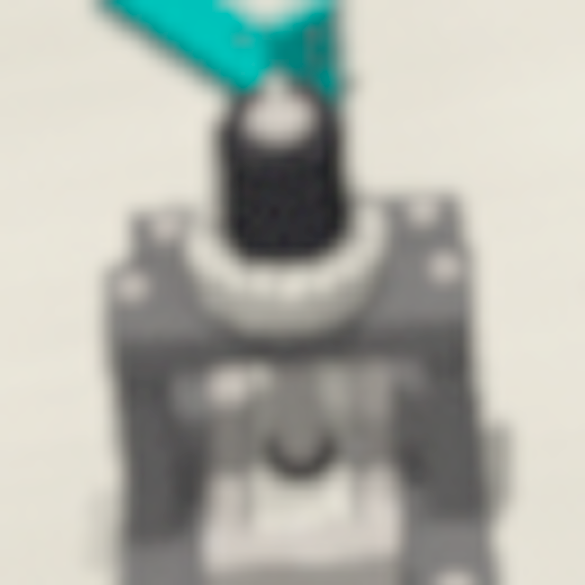

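```bash
python3 - <<'E'
from cell import optics
import cv2,numpy as np
from h import *
ims=[];c=optics.camera("top")
for f in ("pics/top0.png",None):
    acc=cv2.imread(f).astype(float) if f else np.mean([optics.camera("top")["pixels"].astype(float) for _ in range(6)],0)
    im=cv2.resize(acc[134:166,280:318],None,fx=10,fy=10,interpolation=cv2.INTER_CUBIC)
    ims.append(np.clip((im-30)*1.5,0,255).astype(np.uint8))
    if not f: cv2.imwrite("pics/avg.png",acc.astype(np.uint8))
cv2.imwrite("pics/cmp.png",np.hstack(ims))
E
```

```text
(no output)
```

View pics/cmp.png

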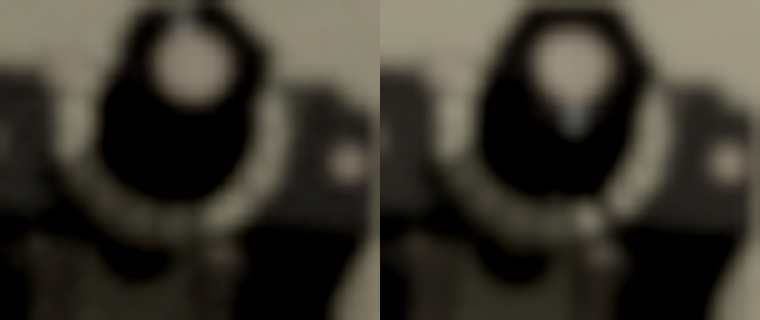

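```bash
python3 - <<'E'
from cell import optics
import cv2,numpy as np
from h import *
c=optics.camera("top");C=F(45,0,0)+2.3*u
f=lambda x,y:((x-380+.5)/10+280-.5,(y+.5)/10+134-.5)
for nm,p,z in (("cap",(570,65),154),("knobmark",(573,125),154),("bright",(590,217),115),("darktick",(608,212),115)):
    P=ray(c,f(*p),z)-C;print(nm,P[:2].round(1),np.hypot(*P[:2]).round(1),np.degrees(np.arctan2(P[1],P[0])).round(1))
# unwrap sleeve ring top (z115,r 21..27) for both images
G=[]
for fn in("pics/top0.png","pics/avg.png"):
    im=cv2.imread(fn)
    th=np.radians(np.arange(90,291,1.0)); rr=np.linspace(20,31,34)
    P=np.array([[C+[r*np.cos(t),r*np.sin(t),115] for t in th] for r in rr])
    q=proj(c,P).reshape(len(rr),len(th),2).astype(np.float32)
    st=cv2.remap(im,q[...,0],q[...,1],cv2.INTER_CUBIC)
    G.append(cv2.resize(st,None,fx=3.5,fy=5,interpolation=cv2.INTER_LINEAR))
a=np.vstack([G[0],np.zeros((8,)+G[0].shape[1:],np.uint8),G[1]])
cv2.imwrite("pics/unw.png",np.clip(a.astype(float)*1.5,0,255).astype(np.uint8))
E
```

```text
cap [ 1.3 -0.2] 1.3 -9.6
knobmark [-12.8   1.5] 12.9 173.3
bright [-22.   -5.5] 22.7 -166.0
darktick [-21.4  -9.9] 23.6 -155.3
```

View pics/unw.png

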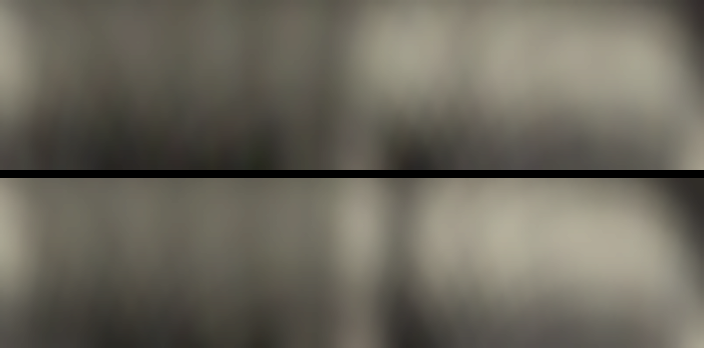

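```bash
python3 - <<'E'
import cv2,numpy as np
a=cv2.imread("pics/top0.png").astype(int);b=cv2.imread("pics/avg.png").astype(int)
d=np.abs(a-b).max(2)
for n,(y0,y1,x0,x1) in dict(bottle=(110,155,185,215),target=(145,178,220,248),square=(175,220,330,400)).items(): print(n,(d[y0:y1,x0:x1]>40).sum())
from cell import monitor,ticket
s=monitor.sense();print(s["clock"],s["force"],s["ee_pos"])
cv2.imwrite("pics/fin.png",cv2.resize(b.astype(np.uint8),None,fx=1.5,fy=1.5))
E
```

```text
bottle 0
target 0
square 0
27.5 [0.00324094 0.10500419 0.67559783] [573.9484017  268.99442253 223.61341117]
```

View pics/fin.png

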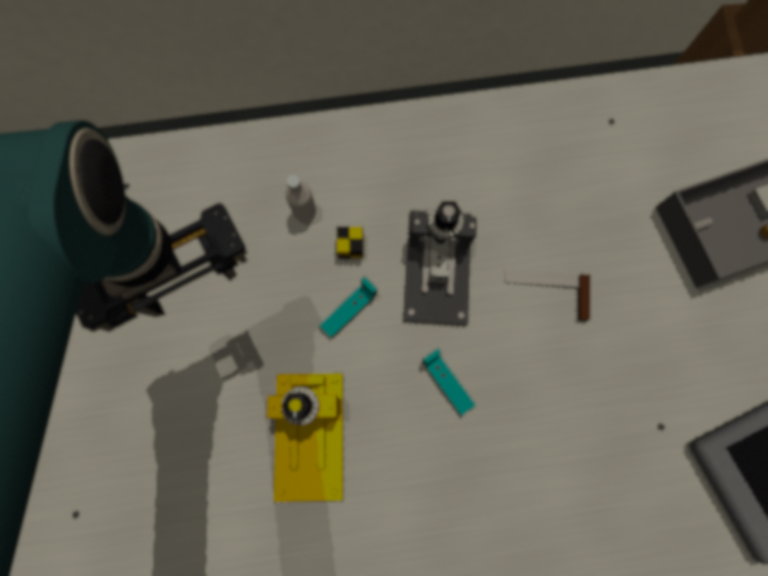

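The arm is clear, the tab now sits about 24 mm further along the channel, and the bystanders haven't moved. Handing in.

```bash
python3 -c "
from cell import ticket;print(ticket.sign_off())"
```

```text
the job is handed in; nothing more can be done
None
```

I pushed the blank home with closed fingers. The force stayed near 2 N while it slid, then jumped to about 6 N and the travel stopped. I then gripped the knob on its flats, turned it about 3.3 rad clockwise, let go and moved clear. The job was handed in at about 27.5 s.

- **Ratchet slip:** the wrist torque rose from about 0.14 N m to between 0.22 and 0.30 N m over the last three moves. In the top image the knob's mark and the sleeve's broad tick are about 31° apart, roughly 0.54 rad or 1.5 clicks. I put that at ±0.1 rad, within the 0.3 to 1.4 rad allowed.
- **Bystanders:** the pixels around the bottle, cube and square did not change.
- **Disagreements:** the two cameras placed the fixture about 2 to 4 mm apart along the channel, so I relied on contact for the stop. The torque readings were noisy (two readings of 0.19 N m came before the slip), and the knob grip carried a side load of up to 6 N.
- **Not measured:** I did not measure the pad's clamping force directly. I inferred it from the ratchet slipping.

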